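# Set the jar clamp open on its stop pin and slide the paint jar in

### The arm

A 6-joint arm with a two-finger parallel gripper is mounted at the origin on a cart in front of the work surface, level with it; the furniture and walls round the work are solid. World frame = base frame: x ahead of the robot, y to its left, z up, the work surface at z = 0. Lengths are in m, angles in rad, forces in N, time in s.
With the tool pointing down it reaches from about 0.375 to 0.925 m from the base axis. Payload 5.7 kg.
Tool frame: the origin (TCP) lies midway between the tips of the shut fingers; the grasp point (between the pads) lies 19 mm behind it; z points along the fingers, x is the direction in which the jaws open and shut, and the axes are right-handed (so a half turn about z gives the same grasp; the last joint's range is limited). The gripper opens to 88 mm and grips with 3 to 60 N. Pads are 20 mm wide; open, the fingers measure 115 mm over their backs; the gripper's body (75 mm by 178 mm) begins 61 mm behind the grasp point.
Start: joints at [1.141, 0.359, 1.51, -0, 1.272, -0.115], TCP at [0.186, 0.57, 0.223] pointing down, gripper open.
Joint ranges: [-2.97, 2.97], [-1.01, 2.36], [0.21, 2.38], [-0.96, 4.11], [0.2, 2.71], [-2.98, 2.98]. Speed limits (rad/s): [2.39, 2.39, 3.14, 3.14, 3.14, 3.14].

### API

Orientations are given as a unit quaternion [x, y, z, w].
In Python, from bench import move_ptp, servo_line, goto_joints, move_gripper, sleep, inverse_kinematics, capture, PlanningError, close_job, spot_in, silhouettes, current_clock, current_joint_pos, current_qvel, current_joint_torque, current_position, current_orientation, current_force, current_torque, current_finger_gap gives the robot as it stands. Calls block until the motion is done:
- move_ptp(position, orientation): joint-space move of the TCP to a pose.
- servo_line(position, orientation=None, rate=0.15, contact_N=None): straight line of the TCP; orientation=None keeps the orientation; rate is the mean speed in m/s. With contact_N (N) it stops when the force on the tool has changed by that much, and returns True; else False.
- goto_joints(angles): joint-space move.
- move_gripper(opening): finger opening in m; the grip force is fixed at half the most; returns when the fingers have stopped.
- sleep(seconds).
- inverse_kinematics(position, orientation): joint angles nearest the present ones, or None.
- capture(name): name is "side" or "top"; returns a dict with "image" (400x640x3 uint8, blue, green, red), "range_z" (400x640 float32, m along the optical axis (not along the pixel's ray), 0 where there is no reading), "intrinsics" (3x3 intrinsics, pixels), "R" (3x3) and "t" (3): a world point X has camera coordinates R X + t. Camera axes: x right, y down, z forward; pixel columns grow to the right and rows downward; lengths in m; the calibration is good to about 2 mm. A picture is of the moment at which its call begins.
A pose or a line that the arm cannot do raises PlanningError and nothing moves.
- close_job(): hands the job in, once; it reports no verdict.
Trained networks look in the newest picture that a camera, given by its name, has taken for a name from the list of things; names that differ only in an ending like _2 or _b are one class to them, and where a whole thing is asked for, a point or a joint stands for the part that bears it (a point fixed in the world has none). Each returns a list of dicts, best first, with "conf" (0 to 1); they miss things now and then, are a little off and sometimes report something else, mostly with a low value. They report only what shows in the picture. A call takes as long as a camera call.
- spot_in(camera, query): "xy" ([column, row] in pixels, amid what is visible of it).
- silhouettes(camera, query): "region" (400x640 bool, what is visible of it) and "xy" ([column, row] in pixels, amid what is visible of it).
Readings, each from a call of its own:
- current_clock(): time.
- current_joint_pos(): joint angles.
- current_qvel(): joint speeds.
- current_joint_torque(): joint torques, N m.
- current_position(): TCP position.
- current_orientation(): TCP orientation.
- current_force(): force on the tool from outside, world axes, zero at the start.
- current_torque(): the same for the moment, N m.
- current_finger_gap(): finger opening in m.
Only numpy, scipy, OpenCV 4.12 (cv2) and the standard library are available. Lean on these libraries where they do the work, as an engineer would, in place of code of your own. Each camera call takes 0.05 s, during which the arm holds its last target.

### The job

Get the jar clamp ready: push the orange plate of its sprung slide away until the stop pin clicks in behind the tooth, then let go, so that the slide springs back a little and stays latched half open. Then gently push the jar with the blue paint along the clamp's base until it stands centred between the two jaws. Use the fingers only to push: do not lift, pinch or tip anything, leave the empty jar and the other things where they are, and finish clear of everything.

Things in the scene. Friction and masses are not known exactly. Their poses are not given: they have to be found in the camera images.
- jar_clamp: Fixed bench clamp for small jars. Origin on the table under the middle of the open bay. +x: the way the slide is pushed (roughly away from the robot); y runs along the strip on which the jars stand; z up. T-shaped aluminium base 6 mm thick: cross strip x -37 to +25, y -125 to +125 mm; stem x 24 to 146, y -37 to +37 mm
- fixed_jaw (a point): top edge of the face of the fixed blue jaw, on the robot's side of the bay: face at x = -21 mm of the clamp, jaw 16 mm thick, 24 mm wide in y with corners rounded to 6 mm, top 28 mm above the table
- guide_block (a point): middle of the top (52 mm above the table) of the blue guide block behind the slide: x 86 to 110, y -31 to +31 mm of the clamp. It holds the stop pin, whose black knob tops out at 73 mm (81 when lifted)
- bay (a point): middle of the open bay, on top of the base (z = 6 mm): where the middle of the jar's underside belongs when the jar is centred between the jaws. Axes as the clamp's
- clamp_slide (a joint): travel of the sprung slide along the clamp's +x, m: 0 = closed (jaws 16 mm apart, too narrow for a jar), 0.045 = end stop. Spring back to 0: 4 N at 0, 10 N at 0.045. Its tooth lifts the stop pin (a few N more) and passes it at 0.026; pushed farther (0.035 to 0.042 is ample) and let go, it returns to 0.026 and stays there, jaws 42 mm apart; let go sooner, it returns to 0
- push_plate (a point): on the orange push plate's front face, 46 mm above the table; the face looks at the robot and moves with the slide: push it along the clamp's +x. Plate 54 mm wide in y, 8 mm thick, top at z = 60 mm; free from z = 32 mm up (lower, the 24 mm wide moving jaw stands in front). At slide 0 the face is at x = +26 mm of the clamp, latched at +52 mm
- stop_pin (a joint): lift of the sprung stop pin, in m: 0 = down, up to 0.008 while the tooth of the slide passes under it; leave it to work by itself
- blue_jar: clear jar with blue paint in its lower half and a grey lid, 34 mm across, 52 mm high, 60 to 110 g. Origin at the middle of its underside. It stands upright on the clamp's base strip, some 65 to 85 mm to one side of the bay (left or right), within 5 mm of the strip's line through the bay
- clear_jar: empty clear jar with a grey lid, 34 mm across, 52 mm high; stands on the base strip on the other side of the bay. Leave it there. Origin at the middle of its underside
- red_jar: jar with red paint and a spout on its lid, 34 mm across, 72 mm high, beside the clamp's stem on the right. Bystander
- siphon_jar: clear jar with a spout on its lid, 34 mm across, 72 mm high, beside the clamp's stem on the left. Bystander
- sanding_block: sanding block, 86 x 46 mm, 25 mm high. Bystander
- glue_tube: white glue tube lying flat, 126 mm long. Bystander

How it is judged:
On the way, in this order (a step that is already met when the one before it is completed fails the run):
1. the slide has been let go and rests latched half open against the stop pin (value of joint clamp_slide between 0.0235 and 0.0285 m and velocity of joint clamp_slide between -0.005 and 0.005 m/s and value of joint stop_pin below 0.002 m and contact force between each of the arm, the fingers and jar_clamp below 0.1 N), for 0.3 s.
2. the blue jar stands centred between the jaws (y of blue_jar in the frame of bay between -0.008 and 0.008 m and x of blue_jar in the frame of bay between -0.007 and 0.007 m), for 0.2 s.
At the end, for the whole second after the job is handed in: The slide rests latched at 23.5 to 28.5 mm with the stop pin down (within 2 mm); the blue jar stands upright on the base at rest, its middle within 8 mm of the bay's middle along the strip and 7 mm across it; the empty jar is within 20 mm of where it stood (all of step 2 and value of joint clamp_slide between 0.0235 and 0.0285 m and value of joint stop_pin below 0.002 m and z of blue_jar in the frame of bay below 0.003 m and angle between blue_jar's own z axis and vertical below 0.08 rad and linear speed of blue_jar below 0.01 m/s and distance of clear_jar from where it was at the start of the episode below 0.02 m); the robot touches nothing.
It fails at once if a jar on the clamp was lifted more than 8 mm (z of any of blue_jar, clear_jar in the frame of bay above 0.008 m).
It fails at once if a jar was tipped by more than about 23 degrees (angle between any of blue_jar, clear_jar, red_jar, siphon_jar's own z axis and vertical above 0.4 rad).
It fails at once if the blue jar was pinched or shoved with more than 20 N (contact force between the fingers and blue_jar above 20 N).
It fails at once if the clamp was pinched or shoved with more than 40 N (contact force between the fingers and jar_clamp above 40 N).
It fails at once if the empty jar or a bystander was moved more than 20 mm (distance of any of clear_jar, red_jar, siphon_jar, sanding_block, glue_tube from where it was at the start of the episode above 0.02 m).
It also fails if it takes over 58 s, if anything falls off the work surface, if the arm or the gripper's body presses on something with over 40 N, if the wrist force passes 120 N, or if a joint passes its speed limit or range.

## Working session

There is one attempt and no reset: what is moved stays moved. The work goes in short steps, each a Python script; the robot and the scene stay as the last script left them, time stands still between calls to the robot, and variables do not carry over. Pictures are saved under pics/ and viewed, and the job is handed in when it is done.

```bash
ls; mkdir -p pics
python3 - <<'E'
from bench import *
import cv2,numpy as np,pickle
for n in ["top","side"]:
    c=capture(n); cv2.imwrite(f"pics/{n}0.png",c["image"]); pickle.dump(c,open(f"{n}0.pkl","wb"))
    print(n,c["intrinsics"].tolist(),c["R"].round(3).tolist(),c["t"].round(3).tolist())
    for q in ["jar_clamp","push_plate","fixed_jaw","guide_block","blue_jar","clear_jar","red_jar","siphon_jar","stop_pin"]:
        s=spot_in(n,q); print(q,[(np.round(d["xy"]).tolist(),round(d["conf"],2)) for d in s[:3]])
print(current_clock(),current_position(),current_orientation(),current_finger_gap())
E
```

```text
pics
top [[380.69398761048427, 0.0, 321.90327062155814], [0.0, 380.69398761048427, 198.22637870139505], [0.0, 0.0, 1.0]] [[0.028, -1.0, 0.013], [-0.989, -0.03, -0.146], [0.146, -0.009, -0.989]] [0.255, 0.573, 0.841]
jar_clamp [([334.0, 223.0], 0.59)]
push_plate [([334.0, 208.0], 0.79)]
fixed_jaw [([336.0, 224.0], 0.58)]
guide_block [([334.0, 222.0], 0.82), ([298.0, 220.0], 0.57)]
blue_jar [([360.0, 230.0], 0.74), ([339.0, 223.0], 0.51)]
clear_jar [([297.0, 221.0], 0.7)]
red_jar [([380.0, 190.0], 0.55)]
siphon_jar [([296.0, 182.0], 0.74)]
stop_pin [([341.0, 184.0], 0.4)]
side [[376.9427599861565, 0.0, 321.95692074728987], [0.0, 376.9427599861565, 199.02661713262307], [0.0, 0.0, 1.0]] [[-0.528, -0.849, 0.006], [-0.735, 0.453, -0.505], [0.426, -0.271, -0.863]] [0.528, 0.344, 0.731]
jar_clamp [([337.0, 228.0], 0.86)]
push_plate [([339.0, 216.0], 0.7), ([253.0, 218.0], 0.18)]
fixed_jaw [([338.0, 232.0], 0.77)]
guide_block [([336.0, 231.0], 0.86), ([338.0, 218.0], 0.52)]
blue_jar [([377.0, 220.0], 0.52)]
clear_jar [([313.0, 241.0], 0.6)]
red_jar [([361.0, 183.0], 0.73)]
siphon_jar [([289.0, 217.0], 0.73), ([254.0, 215.0], 0.26)]
stop_pin [([332.0, 190.0], 0.49)]
1.0 [0.18576296 0.57050193 0.22265125] [ 8.09194769e-01  5.87540488e-01 -2.38196938e-05  1.45459032e-05] 0.08751428490451639
```

Run:
```python
import cv2,pickle
for n in ["top","side"]:
    im=pickle.load(open(f"{n}0.pkl","rb"))["image"]
    cv2.imwrite(f"pics/{n}0c.png",cv2.resize(im[140:290,240:440],None,fx=4,fy=4,interpolation=cv2.INTER_CUBIC))
```

```text
(no output)
```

View pics/top0.png

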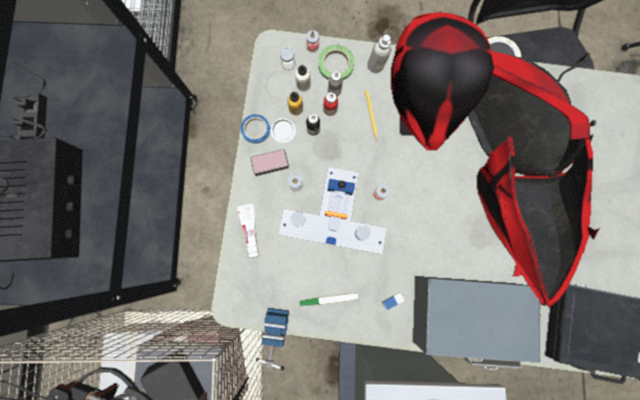

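View pics/side0.png

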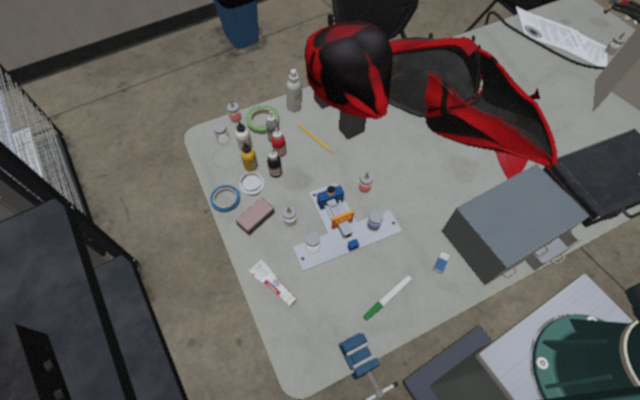

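View crops.

View pics/top0c.png

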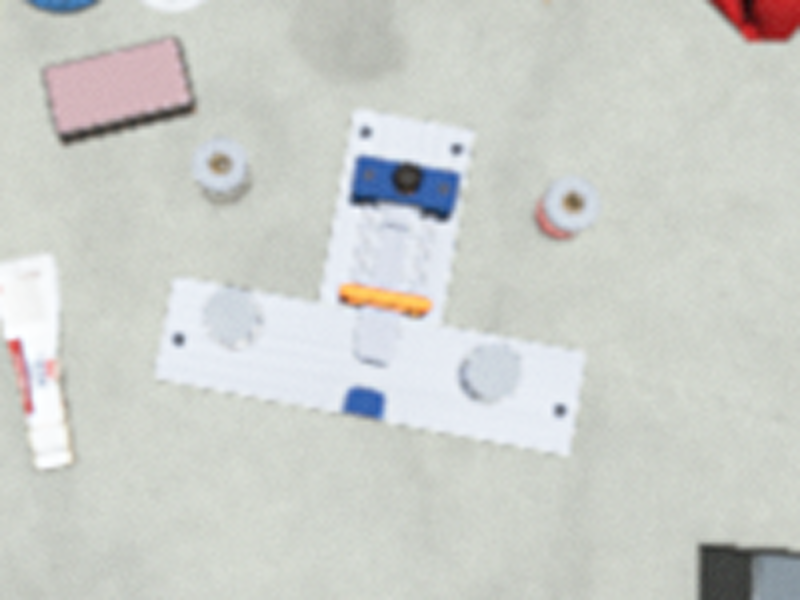

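View pics/side0c.png

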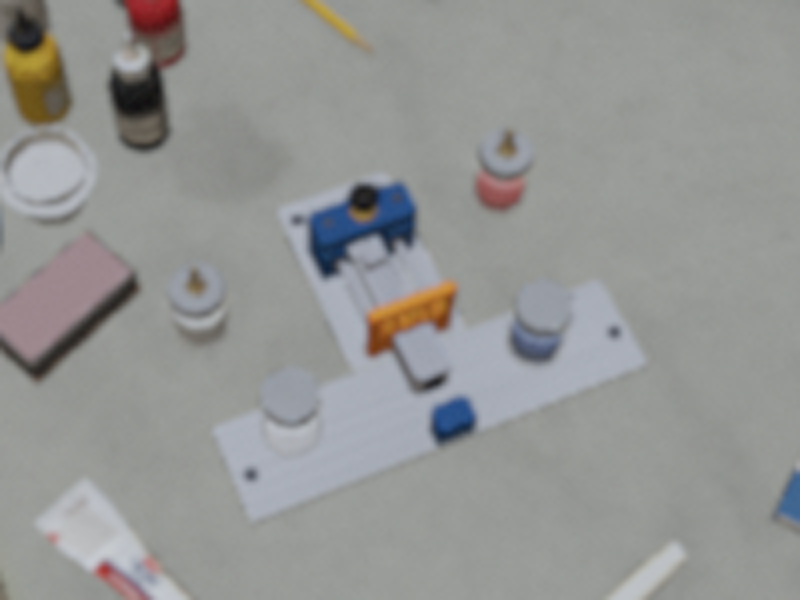

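```bash
cat > geo.py <<'E'
import numpy as np,cv2,pickle
from scipy.optimize import least_squares
def crop2px(p): return (np.array(p,float)+0.5)/4-0.5+np.array([240,140])
def proj(c,X):
    Xc=np.asarray(X)@c["R"].T+c["t"]; u=Xc@c["intrinsics"].T; return u[...,:2]/u[...,2:]
def ray(c,px,z):
    d=c["R"].T@np.linalg.solve(c["intrinsics"],np.array([*px,1.])); o=-c["R"].T@c["t"]
    return o+d*(z-o[2])/d[2]
E
python3 - <<'E'
from geo import *
C={n:pickle.load(open(n+"0.pkl","rb")) for n in("top","side")}
obj=np.array([[25,125],[-37,125],[25,-125],[-37,-125],[146,37],[146,-37]])/1000.
px={"top":[(175,278),(157,380),(584,350),(569,455),(354,110),(475,131)],"side":[(215,430),(252,521),(600,280),(646,362),(278,212),(388,176)]}
def P(v,o,z=.006):
    c,s=np.cos(v[2]),np.sin(v[2]); return np.c_[v[0]+c*o[:,0]-s*o[:,1],v[1]+s*o[:,0]+c*o[:,1],np.full(len(o),z)]
f=lambda v,ns:np.concatenate([(proj(C[n],P(v,obj))-crop2px(px[n])).ravel() for n in ns])
for ns in (["top"],["side"],["top","side"]):
    r=least_squares(f,[.6,0,0],args=(ns,)); print(ns,r.x.round(4),np.abs(r.fun).max().round(2))
v=r.x; print(f(v,["top","side"]).reshape(-1,2).round(2).tolist())
c,s=np.cos(v[2]),np.sin(v[2]); R=np.array([[c,s],[-s,c]])
def q(n,name,p,z): w=ray(C[n],crop2px(p),z); print(n,name,w.round(4),"clamp mm",(R@(w[:2]-v[:2])*1000).round(1))
for n,nm,p,z in [("top","clear",(232,317),.058),("top","blue",(492,370),.058),("side","clear",(291,396),.058),("side","blue",(544,306),.058),
 ("top","platetop",(385,298),.06),("top","fixedjaw",(364,402),.028),("side","fixedjaw",(453,413),.028),("top","guide",(407,180),.052),("side","plate",(412,315),.046),
 ("top","red",(570,202),.07),("side","red",(505,150),.06),("top","siph",(221,165),.065),("side","siph",(196,285),.06)]: q(n,nm,p,z)
np.save("clamp.npy",v)
E
```

```text
['top'] [ 0.4981  0.2431 -0.1484] 0.7
['side'] [ 0.4961  0.2444 -0.1544] 1.34
['top', 'side'] [ 0.4972  0.2437 -0.1511] 1.66
[[-0.4, 0.18], [-0.97, 0.28], [0.44, 0.95], [0.15, 0.58], [-0.02, 0.07], [-0.33, 0.22], [-0.6, -0.71], [0.23, 0.57], [0.09, -0.81], [1.25, 0.11], [-0.58, -0.85], [-0.79, -1.66]]
top clear [0.5141 0.3249 0.058 ] clamp mm [ 4.5 82.8]
top blue [0.4886 0.1783 0.058 ] clamp mm [  1.4 -65.9]
side clear [0.5132 0.327  0.058 ] clamp mm [ 3.4 84.8]
side blue [0.4861 0.1788 0.058 ] clamp mm [ -1.2 -65.8]
top platetop [0.5271 0.2393 0.06  ] clamp mm [30.3  0.2]
top fixedjaw [0.4699 0.2485 0.028 ] clamp mm [-27.7   0.7]
side fixedjaw [0.4689 0.249  0.028 ] clamp mm [-28.7   1. ]
top guide [0.5964 0.2278 0.052 ] clamp mm [100.5  -0.7]
side plate [0.5248 0.2406 0.046 ] clamp mm [27.9  1.1]
top red [0.5833 0.1371 0.07  ] clamp mm [101.2 -92.4]
side red [0.5818 0.1381 0.06  ] clamp mm [ 99.6 -91.7]
top siph [0.5994 0.334  0.065 ] clamp mm [ 87.4 104.6]
side siph [0.5984 0.3376 0.06  ] clamp mm [ 85.9 108.1]
```

```bash
cat > rob.py <<'E'
from bench import *
import numpy as np
from scipy.spatial.transform import Rotation as Ro
v=np.load("clamp.npy")
def W(x,y,z):
    c,s=np.cos(v[2]),np.sin(v[2]); return [v[0]+(c*x-s*y)/1000,v[1]+(s*x+c*y)/1000,z/1000]
def Q(a): return Ro.from_matrix(np.array([[np.cos(a),np.sin(a),0],[np.sin(a),-np.cos(a),0],[0,0,-1]])).as_quat()
def here():
    p=np.array(current_position()); c,s=np.cos(v[2]),np.sin(v[2]); d=p[:2]-v[:2]
    return np.r_[np.array([[c,s],[-s,c]])@d,p[2]]*1000
QP=Q(v[2]+np.pi/2)
E
python3 - <<'E'
from rob import *
for a in (v[2],v[2]+np.pi): print(inverse_kinematics(W(0,-110,80),Q(a)))
move_gripper(0.0)
move_ptp(W(-12,0,130),QP)
servo_line(W(-12,0,44),rate=0.1)
print(here().round(1),current_force().round(2),current_finger_gap())
h=servo_line(W(30,0,44),rate=0.02,contact_N=2.5)
print(h,here().round(1),current_force().round(2),current_clock())
E
```

```text
[ 1.35275745e-01  4.01279055e-01  1.87947115e+00 -4.44089210e-16
  8.60842450e-01  2.86402226e-01]
[ 1.35275745e-01  4.01279055e-01  1.87947115e+00 -4.44089210e-16
  8.60842450e-01 -2.85519043e+00]
[-11.6   0.3  44.4] [-0.66 -0.48 -0.55] -0.00010752391658964315
True [16.6 -0.3 43.5] [-0.72 -0.46  0.34] 6.3917
```

Run:
```python
from rob import *
import cv2,pickle
h=servo_line(W(35,0,44),rate=0.04); print(here().round(1),current_force().round(2))
for n in("top","side"):
    c=capture(n); cv2.imwrite(f"pics/{n}1.png",cv2.resize(c["image"][140:290,240:440],None,fx=4,fy=4,interpolation=cv2.INTER_CUBIC))
```

```text
[31.7 -0.6 43.2] [-6.36  2.18  3.13]
```

View pics/side1.png

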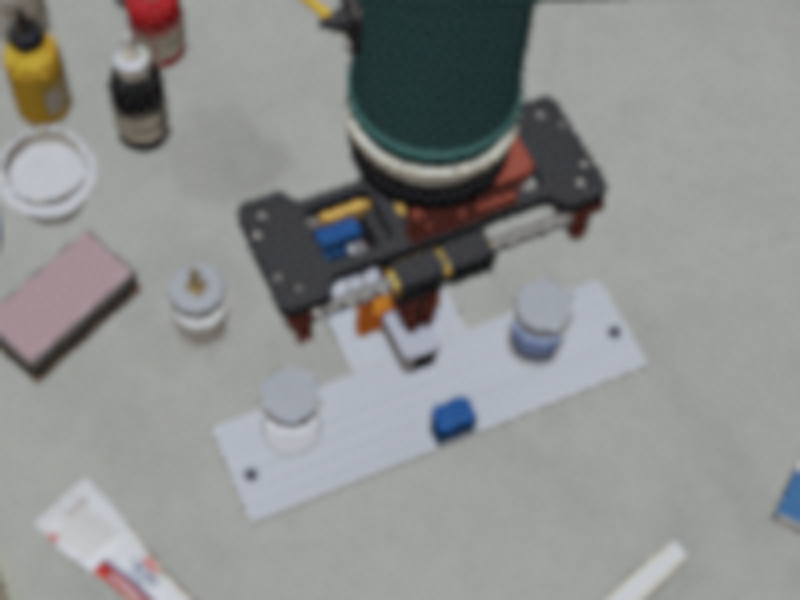

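The finger is pushing the orange plate (about 375,315) and both jars are undisturbed. The arm gives way by about 3 mm under load, so I'll command slightly beyond the target.

Run:
```python
from rob import *
x=45
while x<=64:
    servo_line(W(x,0,44),rate=0.04); h=here(); f=current_force(); print(x,h.round(1),f.round(2))
    if h[0]>54: break
    x+=4 if h[0]<50 else 2
```

```text
45 [42.6 -0.7 43.1] [-4.87  1.06  0.43]
49 [45.9 -0.7 43.1] [-7.61  2.25  2.41]
53 [49.7 -0.8 43.1] [-7.46  1.52  2.26]
57 [53.5 -0.7 43.1] [-7.56  1.29  3.32]
59 [55.3 -0.8 43.1] [-8.3   1.31  1.98]
```

Run:
```python
from rob import *
import cv2,pickle
servo_line(W(20,0,44),rate=0.05); print(here().round(1),current_force().round(2))
servo_line(W(5,0,44),rate=0.08)
servo_line(W(5,0,110),rate=0.12)
move_ptp(W(0,-115,130),Q(v[2])); sleep(.3)
print(current_clock(),current_force().round(2))
for n in("top","side"):
    c=capture(n); pickle.dump(c,open(f"{n}2.pkl","wb"));cv2.imwrite(f"pics/{n}2.png",cv2.resize(c["image"][140:290,240:440],None,fx=4,fy=4,interpolation=cv2.INTER_CUBIC))
```

```text
[20.6  0.2 44.2] [-0.92 -0.16  0.01]
12.0083 [ 0.06 -0.02  0.39]
```

View pics/top2.png

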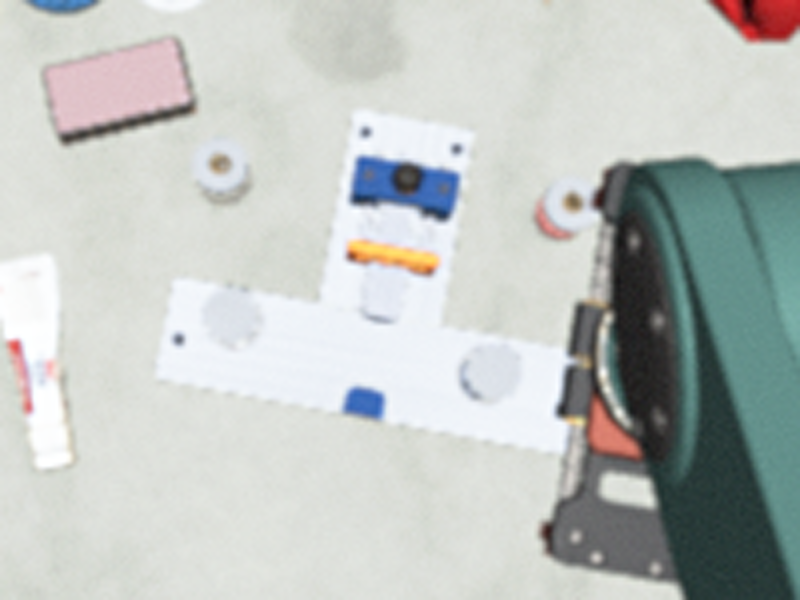

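View pics/side2.png

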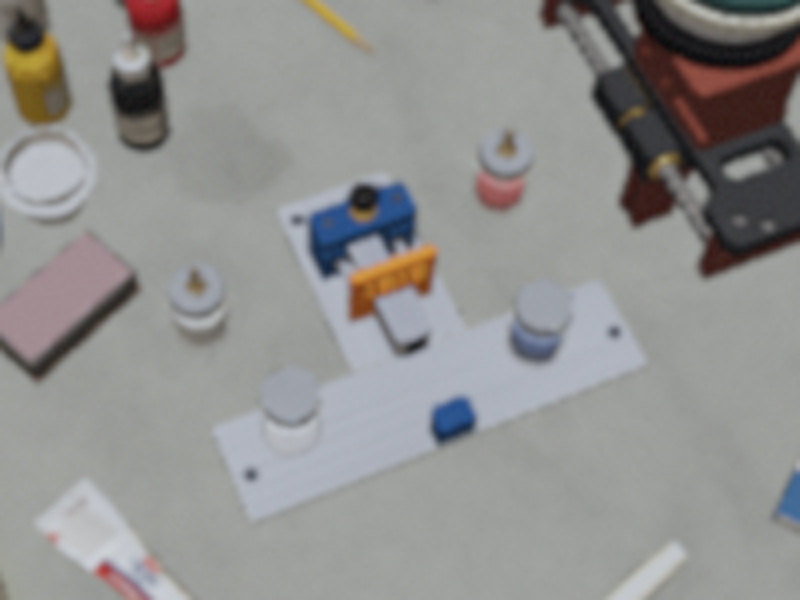

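Run:
```python
from rob import *
from geo import *
c=pickle.load(open("top2.pkl","rb"))
for p in((385,298),(393,257)): 
    w=ray(c,crop2px(p),.06); print(((w[0]-v[0])*np.cos(v[2])+(w[1]-v[1])*np.sin(v[2]))*1000)
move_gripper(0.014); print(current_finger_gap())
servo_line(W(0,-115,18),Q(v[2]),rate=0.1)
servo_line(W(0,-60,18),Q(v[2]),rate=0.04); print(here().round(1),current_force().round(2),current_clock())
for n in("top","side"):
    c=capture(n); pickle.dump(c,open(f"{n}3.pkl","wb"));cv2.imwrite(f"pics/{n}3.png",cv2.resize(c["image"][140:290,240:440],None,fx=4,fy=4,interpolation=cv2.INTER_CUBIC))
```

```text
30.30635599608892
54.0154302026461
0.013856022989222196
[ -0.  -60.1  18. ] [-0.56  0.19 -0.18] 15.35
```

View pics/top3.png

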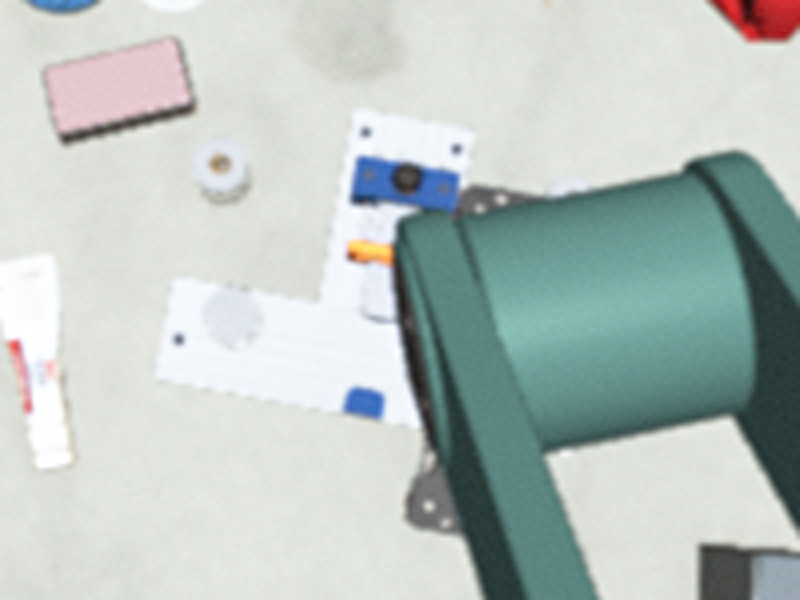

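View pics/side3.png

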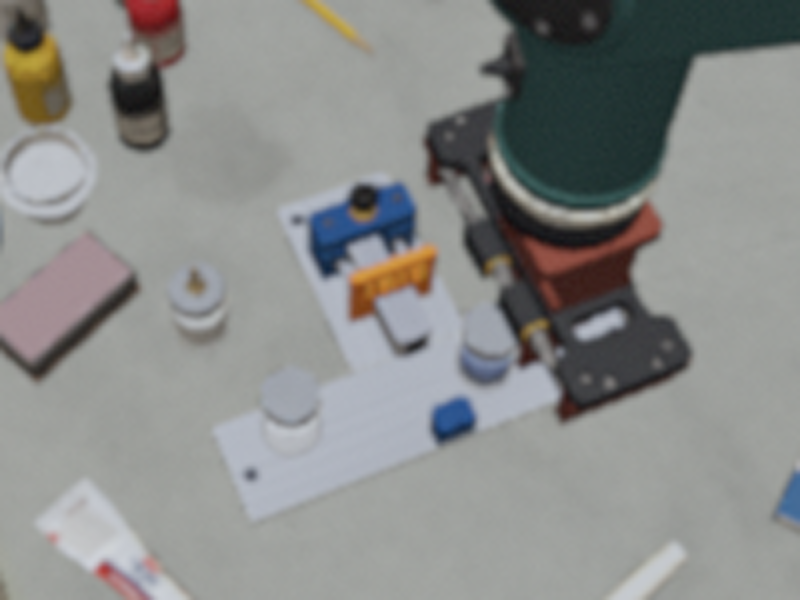

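Run:
```python
from rob import *
from geo import *
c3=pickle.load(open("side3.pkl","rb"))
im=[]
for y in(-66,):pass
def lid(c,x,y):
    t=np.linspace(0,2*np.pi,60,endpoint=False); return np.array([proj(c,np.array(W(x+17*np.cos(a),y+17*np.sin(a),58))) for a in t])
c=c3
I=cv2.resize(c["image"][140:290,240:440],None,fx=4,fy=4,interpolation=cv2.INTER_CUBIC)
p=((lid(c,0,-34.5)-[240,140]+.5)*4-.5).astype(int)
cv2.polylines(I,[p],True,(0,0,255),1); cv2.imwrite("pics/side3l.png",I)
```

```text
(no output)
```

View pics/side3l.png

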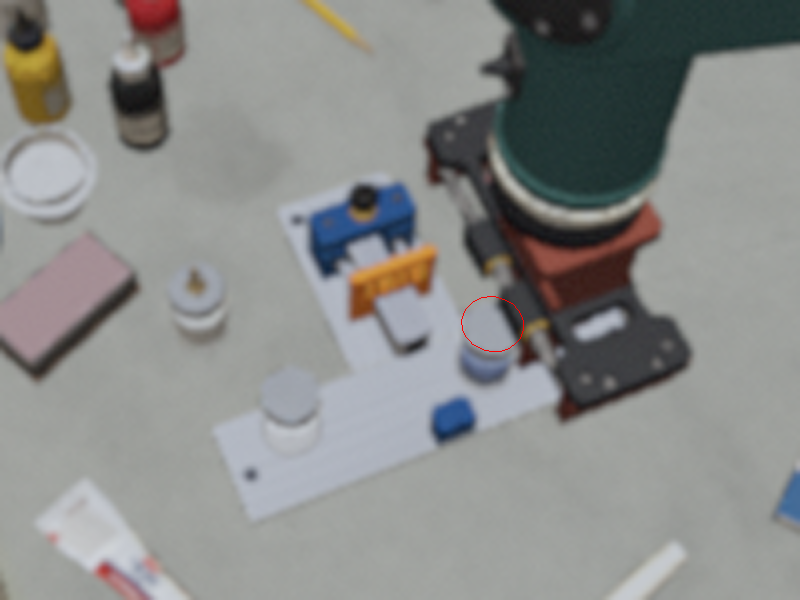

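Run:
```python
from rob import *
from geo import *
h=servo_line(W(0,-26,18),Q(v[2]),rate=0.03,contact_N=5); print(h,here().round(1),current_force().round(2))
sleep(.2)
servo_line(W(0,-70,18),Q(v[2]),rate=0.08)
servo_line(W(0,-110,120),Q(v[2]),rate=0.15)
move_ptp(W(-40,-200,200),Q(v[2])); sleep(.3)
print(current_clock(),current_force().round(2))
for n in("top","side"):
    c=capture(n); pickle.dump(c,open(f"{n}4.pkl","wb"))
    I=cv2.resize(c["image"][140:290,240:440],None,fx=4,fy=4,interpolation=cv2.INTER_CUBIC)
    cv2.imwrite(f"pics/{n}4.png",I)
```

```text
False [ -0.  -26.1  18. ] [0.11 0.57 0.21]
19.3917 [-0.46  0.01 -0.68]
```

View pics/top4.png

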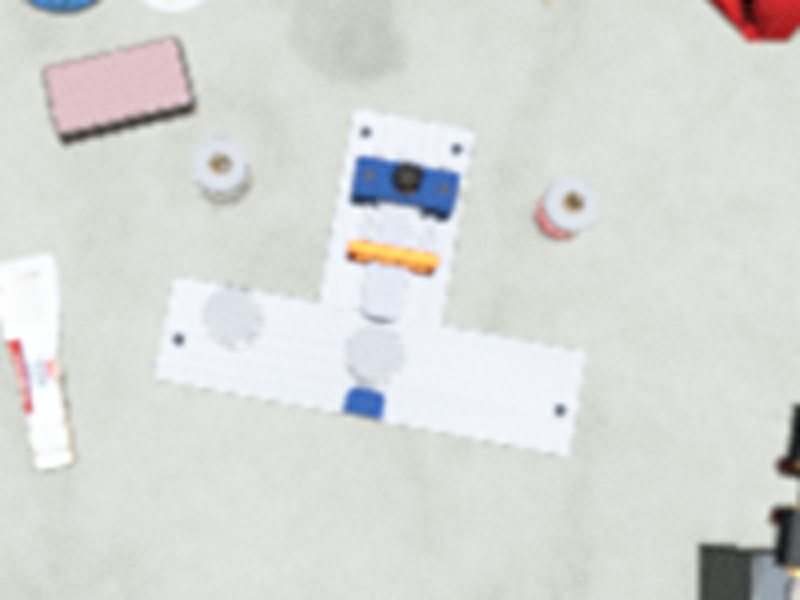

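View pics/side4.png

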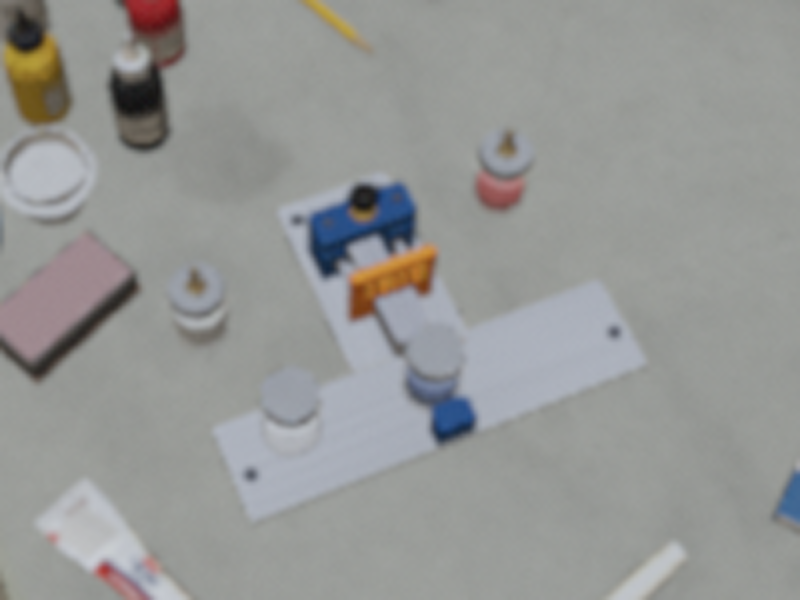

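Run:
```python
from geo import *
v=np.load("clamp.npy"); c_,s=np.cos(v[2]),np.sin(v[2]); R=np.array([[c_,s],[-s,c_]])
for n,nm,p,z in(("top","jar",(375,355),.058),("side","jar",(435,350),.058),("top","plate",(393,257),.06),("top","jaw mid fixed",(364,402),.028)):
    print(n,nm,(R@(ray(pickle.load(open(n+"4.pkl","rb")),crop2px(p),z)[:2]-v[:2])*1000).round(1))
```

```text
top jar [-2.1  0.1]
side jar [-2.1  1.7]
top plate [54.  -0.3]
top jaw mid fixed [-27.7   0.7]
```

Run:
```python
from geo import *
v=np.load("clamp.npy"); c_,s=np.cos(v[2]),np.sin(v[2]); R=np.array([[c_,s],[-s,c_]])
for n in("top","side"):
  for k in "04":
    c=pickle.load(open(n+k+".pkl","rb")); h=cv2.cvtColor(c["image"],cv2.COLOR_BGR2HSV)
    m=cv2.inRange(h,(8,120,120),(25,255,255)); m[:190]=0;m[240:]=0;m[:,:315]=0;m[:,360:]=0
    y,x=np.nonzero(m); p=(x.mean(),y.mean()); print(n,k,len(x),np.round(p,2),(R@(ray(c,p,.055 if n=="top" else .048)[:2]-v[:2])*1000).round(1))
```

```text
top 0 84 [335.63 214.44] [30.1  0.4]
top 4 84 [337.58 203.71] [55.   0.3]
side 0 158 [342.28 217.48] [29.3  1.4]
side 4 172 [337.41 208.7 ] [54.2  2.1]
```

```bash
python3 -c "
from bench import *
print(current_clock()); close_job()"
```

```text
19.4917
the job is handed in; nothing more can be done
```

The clamp is latched half open and the blue jar stands between the jaws. I handed the job in at 19.5 s on the robot's clock. No verdict is reported, so the results below come from my own last checks.

- **Slide:** I pushed the orange plate about 39 mm with the shut fingers, then let it spring back. The pictures show it resting about 25 mm from closed, where 26 mm is expected. My first hand-picked pixels gave 23.7 mm, near the lower limit of 23.5. The colour-mask measurement from both cameras gave 24.9 mm, and I trust that one more.
- **Stop pin:** the black knob looks fully down.
- **Blue jar:** I pushed it along the strip from the right with the fingers held 14 mm apart as a cradle. It stands upright, 0 to 2 mm off the bay's middle along the strip and about 2 mm across it, towards the fixed jaw. Both are within the limits of 8 and 7 mm.
- **Everything else:** by eye, the empty jar and the other things nearby are where they were. The arm finished clear, about 0.2 m to the side and 0.2 m up, and the force readings were at noise level.

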